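Roll a loose glass tube up the ramp into its rest

TASK

A capped glass sample tube has been left lying loose on the steel work surface. Without gripping it hard or lifting it, roll it gently up the ramp of the blue tube rest and over the crest so that it lies in the trough, and leave it still there. Keep it under control so that it never runs fast, and do not disturb the red-lidded jar or the green tip box.

Things in the scene. Friction and masses are not known exactly. Their poses are not given: they have to be found in the camera images.
- tube: Glass tube lying on its side, 120 mm long, 0.08 to 0.16 kg. White foot collar (10 mm long) at its -y end, orange cap (22 mm long) at +y, both 34 mm in diameter; the glass between is 31 mm. Smooth (friction about 0.35), rolls freely. Origin on its axis at mid length, 17 mm above the surface at the start; y along the tube to the cap, x and z turn as it rolls. Starts turned up to 0.35 rad from the rest's y.
- rest: Blue tube rest, fixed, 230 mm wide in y: ramp, crest, V trough, backstop. Origin at surface level under the middle of the trough; x level, up the ramp towards the backstop; y along the trough; z up. A tube in the trough has its axis at x = 0, 27 mm high. Backstop leans back, top 41 mm high at x = 28 mm. End cheeks 36 mm high, inner faces at y = +-115 mm, x = -22 to 50 mm.
- jar: Bystander: clear specimen jar with a red lid, 68 mm in diameter at the lid, 78 mm tall, standing loose about 0.2 m to the +y side of the rest. Origin at the centre of its underside. Leave alone.
- tipbox: Bystander: green pipette-tip box with a blue deck and white tips, 85 x 122 x 69 mm tall, standing loose about 0.21 m to the -y side of the rest. Origin at the centre of its underside. Leave alone.
- ramp_foot (a point): Middle of the ramp's lower edge, at surface level (rest x = -80 mm). The ramp climbs straight from here to the crest, 230 mm wide, no side walls; a tube left on it rolls back down. The tube starts on the flat before it, its middle 40 to 80 mm away and up to 25 mm off the ramp's midline. Axes as the rest's.
- crest (a point): Middle of the crest's front edge, 18 mm above the surface (rest x = -22 mm). The crest is a white strip 6 mm wide, flat, then it falls at 40 degrees into the trough: a tube whose axis has passed rest x = -14 mm rolls in by itself. Axes as the rest's.
Things that resemble listed ones, but are neither listed nor needed, are in the scene too. Of the things that look like the tube, the middle-sized one is meant.

How it is judged:
By the outcome, as a careful person would: the job done as asked, in the order asked, and still so for the second after the job is handed in, with the robot touching nothing.
It also fails if it takes over 42 s, if anything falls off the work surface, if the arm or the gripper's body presses on something with over 40 N, if the wrist force passes 120 N, or if a joint passes its speed limit or range.

ROBOT

A 6-joint arm with a two-finger parallel gripper is mounted at the origin on the work surface. World frame = base frame: x ahead of the robot, y to its left, z up, the work surface at z = 0. Lengths are in mm, angles in degrees, forces in N, time in s.
With the tool pointing down it reaches from about 300 to 750 mm from the base axis. Payload 8.5 kg.
Tool frame: the origin (TCP) lies midway between the tips of the shut fingers; the grasp point (between the pads) lies 19 mm behind it; x points along the fingers, z is the direction in which the jaws open and shut, and the axes are right-handed (so a half turn about x gives the same grasp; the last joint's range is limited). The gripper opens to 85 mm and grips with 20 to 120 N. Pads are 22 mm wide; open, the fingers measure 114 mm over their backs; the gripper's body (76 mm by 85 mm) begins 54 mm behind the grasp point. The pads swing forward as they close: fully open they stand 13 mm farther back than shut.
Start: joints at [-86.534, 21.807, 74.336, -0, 83.858, -12.336], TCP at [149.769, -529.197, 231.322] pointing down, gripper open.
Joint ranges: [-178.18, 178.18], [-50.72, 133.34], [12.68, 142.11], [-81.47, 261.47], [9.98, 163.14], [-165.26, 165.26]. Speed limits (degrees/s): [136.94, 136.94, 180, 180, 180, 180].

INTERFACE

Orientations are given as a 3x3 rotation matrix whose columns are the frame's x, y, z axes.
In Python, from plant import monitor, eyes, close_job gives the robot as it stands. The module is installed in compiled form; this text tells all that it offers.
- The arm moves only by the tool move_arm, never from a script. Its argument "series" is a list of rows, each a list of 7 numbers: the turn, a rotation vector about the tool's x, y, z each as a share of 90 degrees, from -1 to 1, then the shift along the tool's x, y, z each as a share of 0.15 m, from -1 to 1, then the gripper command: -1 is fully open, 1 is shut, values between are in proportion. A call has 1 to 20 rows; each row is the pose to reach, as a shift and turn from the pose measured when the call began, along the tool's axes at that moment; what a row does not reach only later rows make up. A row lasts 1/8 s, in which the tool goes at most 62.5 mm and 10.7 degrees, less where a joint would pass 70% of its speed; a pose out of reach is approached as far as the arm can. A call with a number of a shift or a turn outside -1 to 1 is refused whole. A call with a gripper value outside its range is refused whole. The fingers move at their own pace and stop on an object; the grip force is fixed at half the most. Time passes only in rows, so rows that repeat a pose let the fingers close. It gives the time, the measured TCP pose, the force and the opening at its end, in the units of the state.
- monitor.read_state(): the state, without advancing time (a new reading comes with each control period).
- eyes.camera(name): name is "side" or "top" or "wrist"; returns a dict with "image" (384x512x3 uint8, red, green, blue), "intrinsics" (3x3 intrinsics, pixels), "dist" ([k1, k2, p1, p2, k3] as OpenCV has them; the pictures are not rectified), "rvec" (rotation vector, rad) and "tvec" (3), from world to camera coordinates, as OpenCV has them. Camera axes: x right, y down, z forward; pixel columns grow to the right and rows downward; lengths in mm; the calibration is good to about 2 mm. A picture is of the moment at which its call begins. There is no depth.
- close_job(): hands the job in, once; it reports no verdict.
The state is a dict: "t": time; "q": joint angles; "qd": joint speeds; "joint_efforts": joint torques, N m; "tool_pos": TCP position; "tool_rot": TCP orientation; "wrist_force": force on the tool from outside, world axes, zero at the start; "torque": the same for the moment, N m; "finger_gap": opening from 0.0 (shut) to 1.0 (fully open).
Only numpy, scipy, OpenCV 4.12 (cv2) and the standard library are available. Lean on these libraries where they do the work, as an engineer would, in place of code of your own. Each camera call takes 0.05 s, during which the arm holds its last target.

## Working session

There is one attempt and no reset: what is moved stays moved. The work goes in short steps, Python scripts to look and compute and a tool call to move; the robot and the scene stay as the last step left them, time stands still between calls to the robot, and variables do not carry over. Pictures are saved under pics/ and viewed, and the job is handed in when it is done.

Besides the shell and the picture viewer there is one more tool, called after "Request:" as a command line: name --pt "numbers of a row" for each row, then --argument value for the rest. move_arm: Moves the arm, as the interface text tells. Shift numbers are shares of 0.15 m and turn numbers shares of 90 degrees, none past 1 either way. Its arguments: {"type":"object","properties":{"series":{"type":"array","items":{"type":"array","items":{"type":"number","minimum":-1,"maximum":1}}}},"required":["series"]}

```bash
mkdir -p pics; python3 - <<'E'
from plant import monitor, eyes
import cv2,pickle,numpy as np
s=monitor.read_state(); print(s)
d={}
for n in ["side","top"]:
    c=eyes.camera(n); d[n]=c; cv2.imwrite(f"pics/{n}0.png",c["image"][:,:,::-1])
    R,_=cv2.Rodrigues(np.array(c["rvec"],float)); print(n,-R.T@np.array(c["tvec"]).ravel(),R.round(2).tolist(),c["intrinsics"])
pickle.dump(d,open("c0.pkl","wb"))
E
```

```text
{'t': 0.0, 'q': array([-8.65324959e+01,  2.18405668e+01,  7.43840271e+01, -7.17754970e-04,
        8.38584060e+01, -1.23352083e+01]), 'qd': array([ 0.05823209, -0.00150669, -0.00176528, -0.00753832,  0.01199055,
       -0.06539935]), 'joint_efforts': array([ 1.15953011e-03, -4.48458588e+01, -2.31277120e+01, -1.35873570e-04,
        4.77587091e-03,  4.26280707e-06]), 'tool_pos': array([ 149.76109217, -528.91604868,  230.72002559]), 'tool_rot': array([[-1.00048603e-04,  9.62204750e-01,  2.72327026e-01],
       [ 1.44521569e-03,  2.72326882e-01, -9.62203711e-01],
       [-9.99998951e-01,  2.97304153e-04, -1.41783932e-03]]), 'wrist_force': array([ 0.04501478, -0.35901658,  0.56522952]), 'torque': array([-0.01467684, -0.04090448, -0.03442905]), 'finger_gap': 1.0018510084412413}
side [469.56804262 633.29694769 487.40985153] [[-1.0, -0.09, 0.02], [-0.07, 0.58, -0.81], [0.06, -0.81, -0.59]] [[352.47797929   0.         256.51347169]
 [  0.         352.47797929 190.45314411]
 [  0.           0.           1.        ]]
top [ 428.02006303    6.60404294 1126.444331  ] [[0.02, -1.0, -0.02], [-1.0, -0.02, -0.08], [0.08, 0.02, -1.0]] [[433.89248618   0.         263.09955096]
 [  0.         433.89248618 185.12063014]
 [  0.           0.           1.        ]]
```

View pics/side0.png

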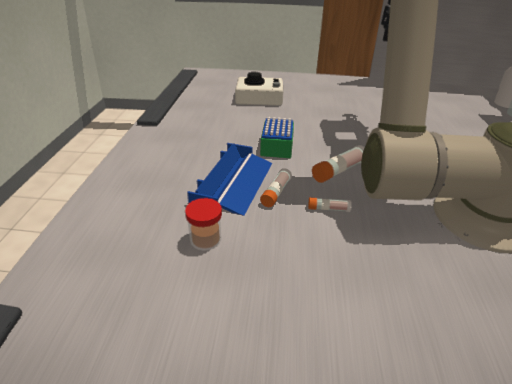

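View pics/top0.png

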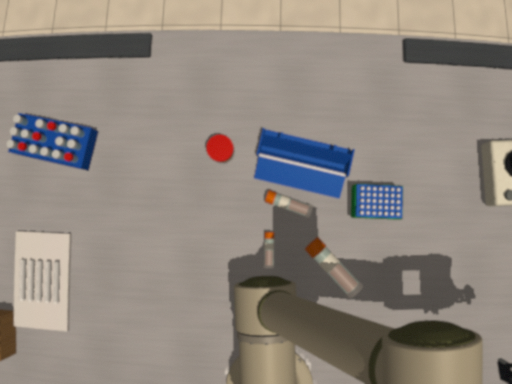

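```bash
cat > h.py <<'E'
import cv2,numpy as np,pickle
def ray(c,uv):
    K=np.array(c["intrinsics"],float);D=np.array(c["dist"],float)
    R,_=cv2.Rodrigues(np.array(c["rvec"],float)); t=np.array(c["tvec"],float).ravel()
    p=cv2.undistortPoints(np.array(uv,float).reshape(-1,1,2),K,D).reshape(-1,2)
    d=np.c_[p,np.ones(len(p))]@R
    return -R.T@t,d
def onz(c,uv,z):
    o,d=ray(c,uv); s=(z-o[2])/d[:,2]; return o+d*s[:,None]
def proj(c,P):
    return cv2.projectPoints(np.array(P,float).reshape(-1,1,3),np.array(c["rvec"],float),np.array(c["tvec"],float),np.array(c["intrinsics"],float),np.array(c["dist"],float))[0].reshape(-1,2)
E
python3 - <<'E'
import pickle,cv2
d=pickle.load(open("c0.pkl","rb"))
im=d["top"]["image"][120:270,200:360,::-1]; cv2.imwrite("pics/topc.png",cv2.resize(im,None,fx=4.9,fy=4,interpolation=cv2.INTER_CUBIC)[:600,:800])
im=d["side"]["image"][130:250,180:340,::-1]; cv2.imwrite("pics/sidec.png",cv2.resize(im,None,fx=5,fy=5,interpolation=cv2.INTER_CUBIC))
E
```

```text
(no output)
```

View pics/topc.png

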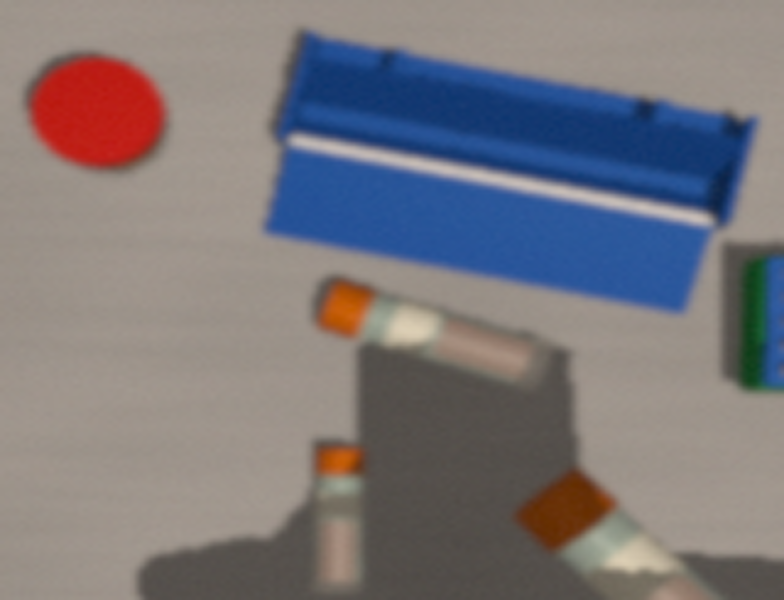

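View pics/sidec.png

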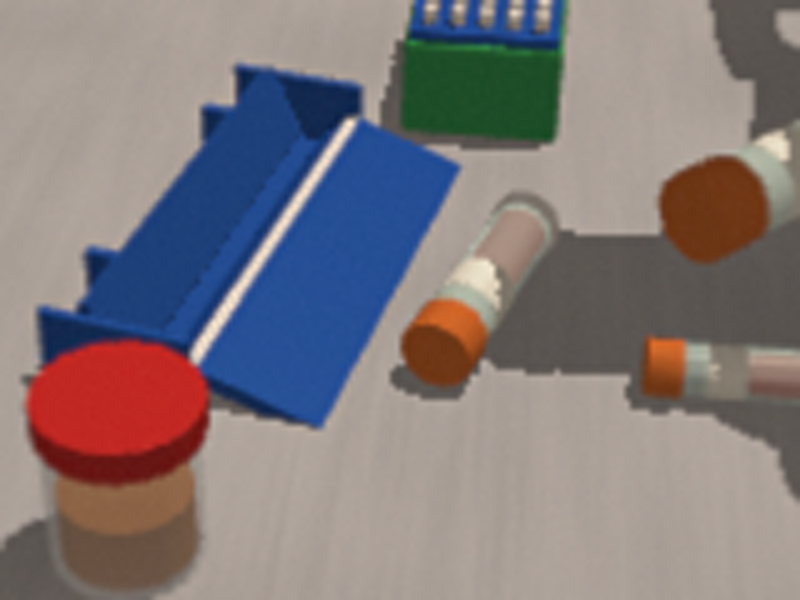

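```bash
cat > meas.py <<'E'
from h import *
def cap(c,roi,z=17):
    im=c["image"].astype(int);m=((im[:,:,0]-im[:,:,2]>70)&(im[:,:,1]>45)&(im[:,:,0]-im[:,:,1]>40)&(im[:,:,1]-im[:,:,2]>15))
    mm=np.zeros_like(m);x0,y0,x1,y1=roi;mm[y0:y1,x0:x1]=m[y0:y1,x0:x1]
    v,u=np.nonzero(mm); return np.array([u.mean(),v.mean()]),len(u)
E
python3 - <<'E'
from meas import *
d=pickle.load(open("c0.pkl","rb"));c=d["top"]
f=lambda L:[(u/4.9+200-.4,v/4+120-.4) for u,v in L]
foot=onz(c,f([(265,234),(685,312)]),0);cr=onz(c,f([(287,140),(714,220)]),18)
print("foot",foot,np.linalg.norm(foot[0]-foot[1]));print("crest",cr,np.linalg.norm(cr[0]-cr[1]))
for P,x in((foot,-80),(cr,-19)):
    y=P[0]-P[1];y/=np.linalg.norm(y);yaw=np.arctan2(-y[0],y[1]);X=np.array([np.cos(yaw),np.sin(yaw)]);print(np.degrees(yaw),P.mean(0)[:2]-x*X)
uv,n=cap(c,(260,180,290,215));print(uv,n,onz(c,[uv],17))
print("tube ends",onz(c,f([(322,303),(546,360)]),17))
s=d["side"];uv,n=cap(s,(255,180,280,210));print(uv,n,onz(s,[uv],17))
print("jar",onz(c,f([(97,110)]),78))
E
```

```text
foot [[ 541.15157315   53.41811768    0.        ]
 [ 494.9173988  -170.9709724     0.        ]] 229.10273377984106
crest [[ 600.56308123   42.59090676   18.        ]
 [ 553.45507121 -182.99720783   18.        ]] 230.45425153695172
-11.642555209461975 [596.38853662 -74.92086129]
-11.795180724723854 [595.60788335 -74.08701115]
[270.08333333 196.94444444] 108 [[491.8549708    9.51220975  17.        ]]
tube ends [[495.6790658   21.81203526  17.        ]
 [461.69976385 -95.80389438  17.        ]]
[268.49074074 197.86574074] 216 [[491.73475252   8.74772876  17.        ]]
jar [[608.03557344 136.29914987  78.        ]]
```

Request:
move_arm --pt "0 0 0 0 0.3 -0.3 -1" --pt "0 0 0 0 0.6 -0.6 -1" --pt "0 0 0 0 0.93 -0.9 -1" --pt "0 0 0 0 0.93 -0.9 -1" --pt "0 0 0 0 0.93 -0.9 -1" --pt "0 0 0 0 0.93 -0.9 -1"

```text
t: 0.85
tool_pos: [246.7, -362.1, 230.8]
tool_rot: [[-0.0, 0.963, 0.271], [0.001, 0.271, -0.963], [-1.0, 0.0, -0.001]]
wrist_force: [-0.7, -0.5, -0.5]
finger_gap: 0.997
```

Request:
move_arm --pt "0 0 0 0 0.3 -0.3 -1" --pt "0 0 0 0 0.6 -0.6 -1" --pt "0 0 0 0 0.93 -0.9 -1" --pt "0 0 0 0 0.93 -0.9 -1" --pt "0 0 0 0 0.93 -0.9 -1" --pt "0 0 0 0 0.93 -0.9 -1"

```text
t: 1.6
tool_pos: [344.0, -195.9, 230.8]
tool_rot: [[-0.001, 0.963, 0.269], [0.001, 0.269, -0.963], [-1.0, -0.0, -0.001]]
wrist_force: [-0.3, 0.3, -0.1]
finger_gap: 1.0
```

```bash
python3 - <<'E'
from h import *
d=pickle.load(open("c0.pkl","rb"));c=d["top"]
f=lambda L:[(u/4.9+200-.4,v/4+120-.4) for u,v in L]
print(onz(c,f([(316,445),(362,445)]),12));print(onz(c,f([(516,516),(577,470)]),25))
E
```

```text
[[404.89864765  22.96966802  12.        ]
 [405.44489338  -1.04591781  12.        ]]
[[ 362.67053329  -81.24184701   25.        ]
 [ 392.25147629 -112.22374426   25.        ]]
```

Request:
move_arm --pt "0.1 0 0 0.1 0.3 -0.3 -1" --pt "0.2 0 0 0.25 0.6 -0.6 -1" --pt "0.3 0 0 0.45 0.945 -0.905 -1" --pt "0.354 0 0 0.667 0.945 -0.905 -1" --pt "0.354 0 0 0.667 0.945 -0.905 -1" --pt "0.354 0 0 0.667 0.945 -0.905 -1" --pt "0.354 0 0 0.667 0.945 -0.905 -1"

```text
t: 2.48
tool_pos: [444.3, -28.4, 132.0]
tool_rot: [[0.001, 0.96, -0.282], [0.001, -0.282, -0.96], [-1.0, 0.001, -0.001]]
wrist_force: [0.0, 0.4, 0.5]
finger_gap: 1.001
```

```bash
python3 - <<'E'
from plant import monitor, eyes
import cv2
ims=[]
for n in ["side","wrist"]:
    c=eyes.camera(n); ims.append(c["image"][:,:,::-1])
a=cv2.resize(ims[0][80:280,130:400],(540,400));b=ims[1]
cv2.imwrite("pics/a1.png",a);cv2.imwrite("pics/w1.png",b)
s=monitor.read_state();print(s["tool_pos"],s["tool_rot"],s["wrist_force"])
E
```

```text
[444.18234196 -27.99437068 131.89648025] [[ 1.24253156e-03  9.59571142e-01 -2.81463460e-01]
 [ 6.06227084e-04 -2.81464349e-01 -9.59571494e-01]
 [-9.99999044e-01  1.02166709e-03 -9.31446352e-04]] [0.55206542 0.38798864 0.17288746]
```

View pics/a1.png

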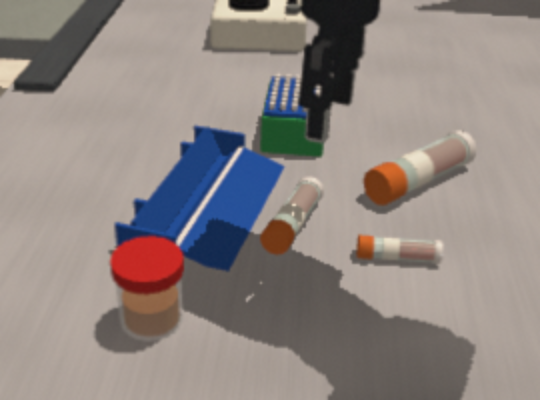

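View pics/w1.png

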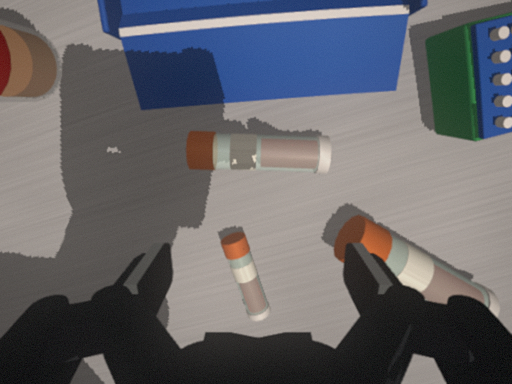

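```bash
python3 - <<'E'
from h import *
from plant import eyes
c=eyes.camera("wrist")
e=onz(c,[(187.5,150),(330.5,155)],17);v=e[0]-e[1];print(e,np.linalg.norm(v),np.degrees(np.arctan2(-v[0],v[1])),e.mean(0))
fo=onz(c,[(142,109),(396,90)],0);v=fo[0]-fo[1];print(fo,np.linalg.norm(v),np.degrees(np.arctan2(-v[0],v[1])),fo.mean(0))
s=eyes.camera("side")
T=np.array([444.2,-28,0]);y=np.array([.28,.96,0])
for z in (132,145,150): print(z,proj(s,[T+y*43+[0,0,z],T+y*57+[0,0,z]]))
E
```

```text
[[495.35284667  22.47663754  17.        ]
 [455.85290075 -96.64572892  17.        ]] 125.50053353738312 -18.345074296322643 [475.60287371 -37.08454569  17.        ]
[[ 540.82851087   54.01914607    0.        ]
 [ 492.75638466 -169.13917773    0.        ]] 228.27739002723757 -12.156722180322586 [516.79244777 -57.56001583   0.        ]
132 [[288.25518828 154.89945535]
 [286.14222341 158.14992876]]
145 [[288.72664453 149.23671919]
 [286.59934965 152.43227836]]
150 [[288.9102061  147.02745634]
 [286.77738768 150.20095866]]
```

Request:
move_arm --pt "0 0 0 0.2 -0.033 0 -1" --pt "0 0 0 0.4 -0.033 0 -1" --pt "0 0 0 0.55 -0.033 0 -1" --pt "0 0 0 0.7 -0.033 0 -1" --pt "0 0 0 0.8 -0.033 0 -1" --pt "0 0 0 0.86 -0.033 0 -1" --pt "0 0 0 0.89 -0.033 0 -1" --pt "0 0 0 0.89 -0.033 0 -1"

```text
t: 3.68
tool_pos: [439.5, -26.1, -1.7]
tool_rot: [[0.001, 0.96, -0.281], [0.001, -0.281, -0.96], [-1.0, 0.001, -0.001]]
wrist_force: [0.6, 0.3, 0.0]
finger_gap: 1.0
```

```bash
cat > look.py <<'E'
import sys
from h import *
from plant import monitor, eyes
k=sys.argv[1]
d={n:eyes.camera(n) for n in ("side","top","wrist")}
pickle.dump(d,open(f"c{k}.pkl","wb"))
a=cv2.resize(d["side"]["image"][110:270,170:370],(800,600) if 0 else (480,384));t=cv2.resize(d["top"]["image"][110:270,200:400],(320,256))
cv2.imwrite(f"pics/l{k}.png",np.hstack([a,np.vstack([t,np.zeros((128,320,3),np.uint8)])])[:,:,::-1])
cv2.imwrite(f"pics/lw{k}.png",d["wrist"]["image"][:,:,::-1])
s=monitor.read_state();print(s["t"],s["tool_pos"].round(1),s["wrist_force"].round(2))
print("yaw toolY",np.degrees(np.arctan2(s["tool_rot"][1,1],s["tool_rot"][0,1])))
E
python3 look.py 2
```

```text
3.825 [439.6 -26.1  -1.5] [0.17 0.23 0.19]
yaw toolY -16.324058674752372
```

View pics/l2.png

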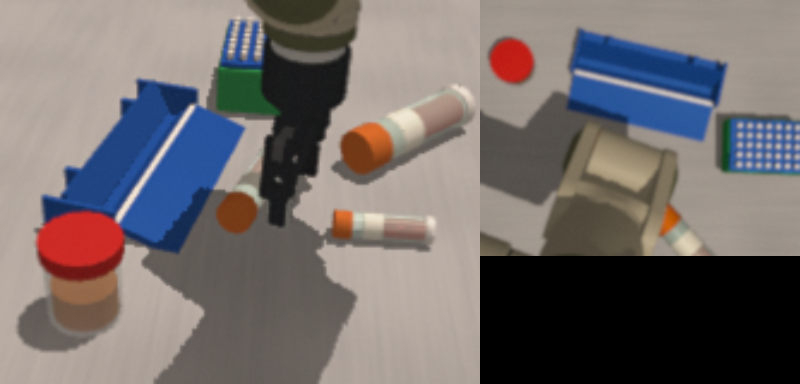

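View pics/lw2.png

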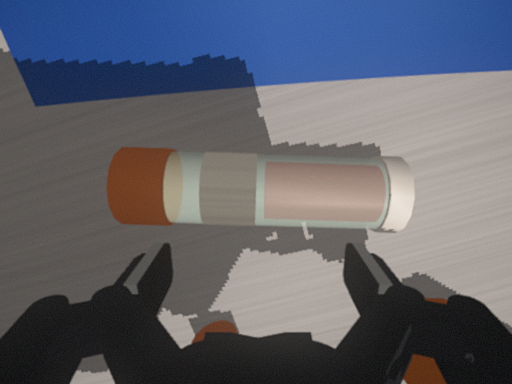

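Request:
move_arm --pt "0 0 0 0 0.013 -0.001 -1" --pt "0 0 0 0 0.026 -0.002 -1" --pt "0 0 0 0 0.039 -0.003 -1" --pt "0 0 0 0 0.052 -0.004 -1" --pt "0 0 0 0 0.065 -0.005 -1" --pt "0 0 0 0 0.078 -0.006 -1" --pt "0 0 0 0 0.091 -0.007 -1" --pt "-0.004 0 0 0 0.104 -0.008 -1" --pt "-0.008 0 0 0 0.117 -0.009 -1" --pt "-0.012 0 0 0 0.13 -0.01 -1" --pt "-0.016 0 0 0 0.143 -0.011 -1" --pt "-0.02 0 0 0 0.156 -0.012 -1" --pt "-0.024 0 0 0 0.169 -0.013 -1" --pt "-0.028 0 0 0 0.182 -0.014 -1"

```text
t: 5.58
tool_pos: [466.6, -31.8, -1.4]
tool_rot: [[0.002, 0.971, -0.238], [0.001, -0.238, -0.971], [-1.0, 0.001, -0.001]]
wrist_force: [-0.2, -0.3, 0.2]
finger_gap: 1.0
```

```bash
python3 look.py 3
```

```text
5.725 [466.5 -31.8  -1.5] [-0.17  0.23 -0.83]
yaw toolY -13.800451166191984
```

View pics/l3.png

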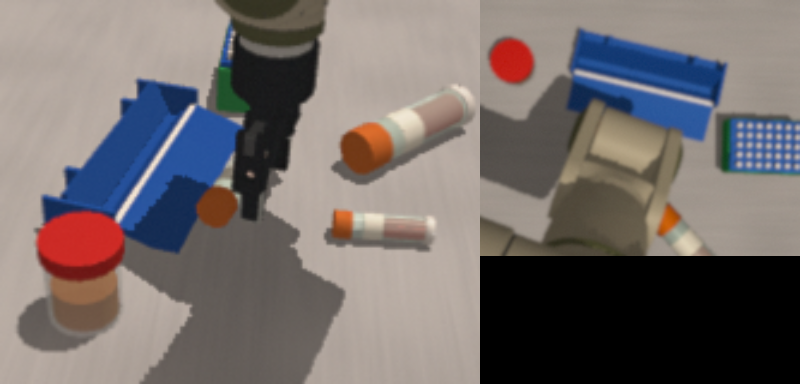

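View pics/lw3.png

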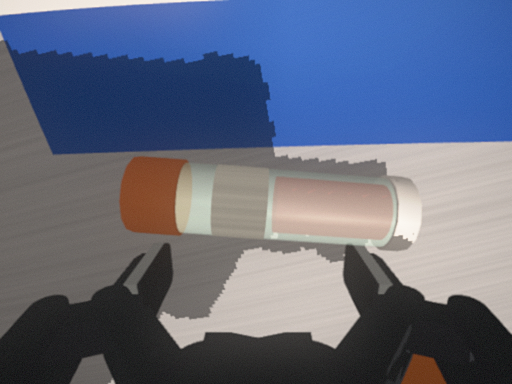

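```bash
cat > tm.py <<'E'
from h import *
O=np.array([595.5,-74]);a=np.radians(-11.8);X=np.array([np.cos(a),np.sin(a)]);Y=np.array([-X[1],X[0]])
def tm(c,p,q,z=17):
    e=onz(c,[p,q],z);v=e[0]-e[1];m=e.mean(0)[:2]-O
    print("len",np.linalg.norm(v),"yaw rel",np.degrees(np.arctan2(-v[0],v[1]))+11.8,"rest xy",m@X,m@Y, "world",e.mean(0))
E
python3 - <<'E'
from tm import *
from plant import monitor
d=pickle.load(open("c2.pkl","rb"));tm(d["wrist"],(108,186),(413,193))
d=pickle.load(open("c3.pkl","rb"));tm(d["wrist"],(121,196),(421,214))
p=monitor.read_state()["tool_pos"][:2]-O;print(p@X,p@Y)
E
```

```text
len 134.755095946061 yaw rel -5.869822487430408 rest xy -124.54575616980543 11.87161234231941 world [476.01391873 -36.91015042  17.        ]
len 135.11849008093174 yaw rel -5.61052852899893 rest xy -104.26418687197078 8.458051304377024 world [495.16882575 -44.39907484  17.        ]
-134.91209375369252 14.912923590982126
```

Request:
move_arm --pt "-0.004 0 0 0 0.016 0.001 -1" --pt "-0.008 0 0 0 0.032 0.002 -1" --pt "-0.012 0 0 0 0.048 0.003 -1" --pt "-0.016 0 0 0 0.064 0.004 -1" --pt "-0.02 0 0 0 0.08 0.005 -1" --pt "-0.022 0 0 0 0.096 0.006 -1" --pt "-0.022 0 0 0 0.112 0.007 -1" --pt "-0.022 0 0 0 0.128 0.008 -1" --pt "-0.022 0 0 0 0.144 0.009 -1" --pt "-0.022 0 0 0 0.16 0.01 -1" --pt "-0.022 0 0 0 0.176 0.011 -1" --pt "-0.022 0 0 -0.004 0.192 0.012 -1" --pt "-0.022 0 0 -0.008 0.208 0.013 -1" --pt "-0.022 0 0 -0.012 0.224 0.014 -1" --pt "-0.022 0 0 -0.017 0.24 0.015 -1" --pt "-0.022 0 0 -0.022 0.256 0.016 -1" --pt "-0.022 0 0 -0.027 0.272 0.017 -1" --pt "-0.022 0 0 -0.032 0.288 0.018 -1" --pt "-0.022 0 0 -0.037 0.304 0.019 -1"

```text
t: 8.1
tool_pos: [510.2, -45.5, 4.2]
tool_rot: [[0.002, 0.979, -0.205], [0.001, -0.205, -0.979], [-1.0, 0.001, -0.001]]
wrist_force: [-1.5, -0.9, 0.3]
finger_gap: 1.0
```

```bash
python3 look.py 4
```

```text
8.25 [510.3 -45.5   4.2] [-0.54  0.26 -0.42]
yaw toolY -11.819217900566581
```

View pics/l4.png

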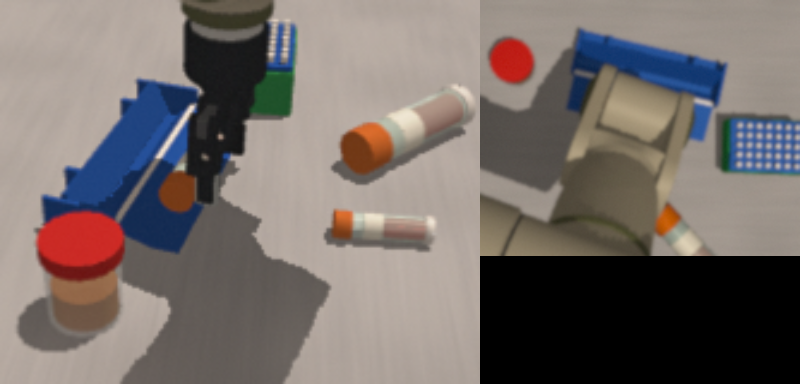

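View pics/lw4.png

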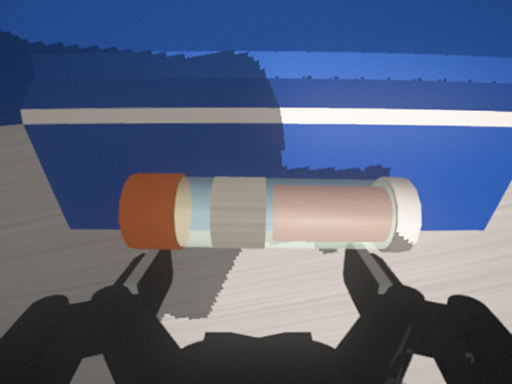

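Request:
move_arm --pt "0 0 0 -0.004 0.013 0 -1" --pt "0 0 0 -0.008 0.026 0 -1" --pt "0 0 0 -0.012 0.039 0 -1" --pt "0 0 0 -0.016 0.052 0 -1" --pt "0 0 0 -0.02 0.065 0 -1" --pt "0 0 0 -0.024 0.078 0 -1" --pt "0 0 0 -0.028 0.091 0 -1" --pt "0 0 0 -0.032 0.104 0 -1" --pt "0 0 0 -0.036 0.117 0 -1" --pt "0 0 0 -0.04 0.13 0 -1" --pt "0 0 0 -0.044 0.143 0 -1" --pt "0 0 0 -0.048 0.156 0 -1" --pt "0 0 0 -0.052 0.169 0 -1" --pt "0 0 0 -0.056 0.182 0 -1" --pt "0 0 0 -0.06 0.195 0 -1" --pt "0 0 0 -0.064 0.208 0 -1"

```text
t: 10.25
tool_pos: [541.0, -52.0, 13.9]
tool_rot: [[0.002, 0.979, -0.205], [0.0, -0.205, -0.979], [-1.0, 0.002, -0.001]]
wrist_force: [-0.7, 0.0, 0.7]
finger_gap: 0.999
```

```bash
python3 look.py 5
```

```text
10.4 [541.1 -52.   13.9] [0.14 0.77 0.58]
yaw toolY -11.813627832188113
```

View pics/l5.png

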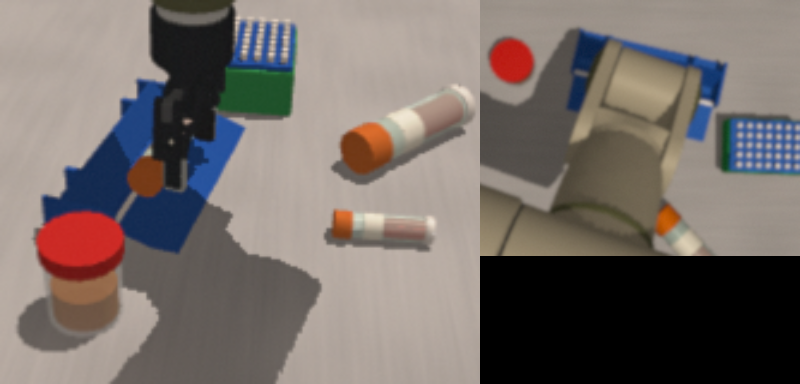

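View pics/lw5.png

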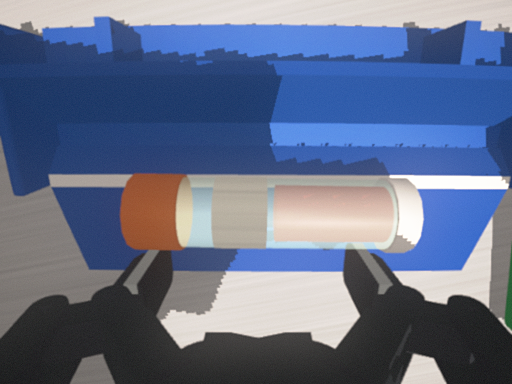

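Request:
move_arm --pt "0 0 0 -0.002 0.008 0 -1" --pt "0 0 0 -0.004 0.016 0 -1" --pt "0 0 0 -0.006 0.023 0 -1" --pt "0 0 0 -0.008 0.03 0 -1" --pt "0 0 0 -0.01 0.037 0 -1" --pt "0 0 0 -0.01 0.043 0 -1" --pt "0 0 0 -0.01 0.049 0 -1" --pt "0 0 0 -0.01 0.055 0 -1" --pt "0 0 0 -0.01 0.061 0 -1" --pt "0 0 0 -0.01 0.067 0 -1" --pt "0 0 0 -0.01 0.073 0 -1" --pt "0 0 0 -0.01 0.079 0 -1" --pt "0 0 0 -0.01 0.085 0 -1" --pt "0 0 0 -0.01 0.091 0 -1" --pt "0 0 0 -0.01 0.097 0 -1" --pt "0 0 0 -0.01 0.103 0 -1"

```text
t: 12.4
tool_pos: [556.3, -55.2, 15.4]
tool_rot: [[0.003, 0.979, -0.205], [0.0, -0.205, -0.979], [-1.0, 0.002, -0.001]]
wrist_force: [-0.1, -1.0, 0.9]
finger_gap: 1.004
```

```bash
python3 look.py 6
```

```text
12.55 [556.2 -55.2  15.4] [ 0.04 -0.19 -0.4 ]
yaw toolY -11.817079571771687
```

View pics/lw6.png

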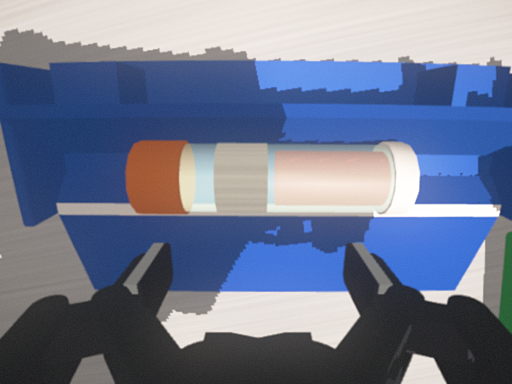

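The tube has dropped over the crest: in the wrist picture it lies behind the white strip, spanning columns 125–420 at about row 177. Next I back off and lift clear.

Request:
move_arm --pt "0 0 0 -0.03 -0.08 0 -1" --pt "0 0 0 -0.2 -0.15 0 -1" --pt "0 0 0 -0.45 -0.3 0 -1" --pt "0 0 0 -0.7 -0.5 0 -1" --pt "0 0 0 -0.9 -0.8 0 -1" --pt "0 0 0 -0.9 -1 0 -1" --pt "0 0 0 -0.9 -1 0 -1" --pt "0 0 0 -0.9 -1 0 -1"

```text
t: 13.55
tool_pos: [409.3, -24.6, 150.2]
tool_rot: [[0.003, 0.979, -0.205], [0.0, -0.205, -0.979], [-1.0, 0.003, -0.001]]
wrist_force: [0.5, 0.6, -0.2]
finger_gap: 1.0
```

```bash
python3 look.py 7; python3 - <<'E'
import pickle,cv2
d=pickle.load(open("c7.pkl","rb"))
im=d["side"]["image"][130:250,180:340,::-1]; cv2.imwrite("pics/sidec7.png",cv2.resize(im,None,fx=5,fy=5))
E
```

```text
13.7 [409.5 -24.7 149.8] [0.44 1.04 0.37]
yaw toolY -11.81798879304139
```

View pics/sidec7.png

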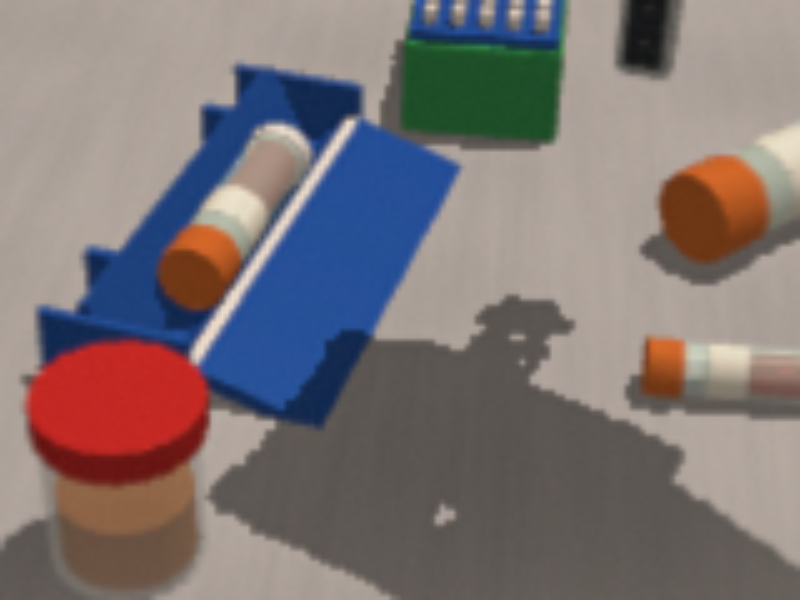

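View pics/lw7.png

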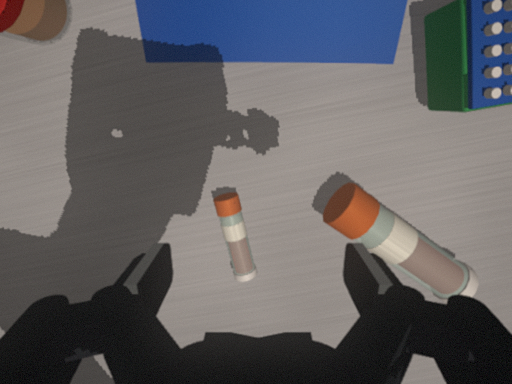

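Request:
move_arm --pt "0 0 0 0 0 0 -1" --pt "0 0 0 0 0 0 -1" --pt "0 0 0 0 0 0 -1" --pt "0 0 0 0 0 0 -1"

```text
t: 14.2
tool_pos: [409.6, -24.7, 149.8]
tool_rot: [[0.002, 0.979, -0.205], [0.0, -0.205, -0.979], [-1.0, 0.002, -0.001]]
wrist_force: [0.4, 0.1, 0.6]
finger_gap: 1.0
```

```bash
python3 look.py 8; python3 - <<'E'
from meas import *
from tm import O,X,Y
for k in "78":
    s=pickle.load(open(f"c{k}.pkl","rb"))["side"]
    uv,n=cap(s,(205,170,232,197));p=onz(s,[uv],27)[0][:2]-O;print(uv,n,"cap in rest",p@X,p@Y)
a=pickle.load(open("c0.pkl","rb"))["side"]["image"].astype(int);b=s["image"].astype(int)
for r in((255,115,300,160),(180,195,225,250)): print(np.abs(a-b)[r[1]:r[3],r[0]:r[2]].max(2).mean())
E
```

```text
14.35 [409.6 -24.7 149.8] [ 0.06  0.32 -0.11]
yaw toolY -11.822178014420631
[219.56410256 182.69230769] 195 cap in rest 0.3244631682218822 53.20123650076936
[219.56410256 182.69230769] 195 cap in rest 0.3244631682218822 53.20123650076936
2.154074074074074
2.8577777777777778
```

The cap sits at rest x = 0.3 mm and hasn't moved between the two looks. The jar and tip box look unchanged.

```bash
python3 -c "
from plant import close_job
print(close_job())"
```

```text
the job is handed in; nothing more can be done
None
```

The middle-sized tube is lying in the trough of the blue rest, and I handed the job in at about 14.4 s of the 42 s allowed. I pushed it from behind with the two open fingers at about 8 to 20 mm/s, up the ramp and over the crest. It was never gripped or lifted, and it dropped the last few millimetres into the trough by itself.

- **Position:** with the arm clear, the cap measured at rest x = 0.3 mm, at the trough's middle line. Two pictures 0.65 s apart gave the same pixel position.
- **Bystanders:** the jar and tip box showed no visible change in the side picture.
- **Forces:** the readings I took at the wrist never went above about 2 N.
- **Odd readings:**
  - The tube first lay 4 to 6 degrees off the rest's direction, depending on the view. It kept that angle on the flat and straightened against both fingers on the ramp.
  - The close wrist view made the tube look 135 mm long instead of 120 mm, so I did not rely on that length.
- **Not checked:** I did not measure the tube's speed during its final drop into the trough.

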